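# Find the sleeved bushing by weight and present it

### The job

Press the blue caps on both bushings down until they are fully home, then lift each bushing clear of the wire tray in turn to feel which is the heavier. Stand the lighter one upright back on the wire tray, and finish while still holding the heavier one upright and still in the gripper, about a hand's width above the middle of the yellow hand-over disc: do not put it down or let go. Leave the bottle, the tin and the open ring where they are.

Things in the scene. Friction and masses are not known exactly. Their poses are not given: they have to be found in the camera images.
- bushing_a: capped bushing: aluminium cylinder, 50 mm across, 46 mm tall without its blue cap. Loose, upright on the tray. Origin: centre of its underside, z up its axis. The two look alike; inside one a steel core (0.53 to 0.74 kg in all), inside the other a plastic one (0.22 to 0.35 kg): lifting tells which, it varies. Grip round the cylinder from above, 25 to 30 mm up
- bushing_b: capped bushing: aluminium cylinder, 50 mm across, 46 mm tall without its blue cap. Loose, upright on the tray. Origin: centre of its underside, z up its axis. The two look alike; inside one a steel core (0.53 to 0.74 kg in all), inside the other a plastic one (0.22 to 0.35 kg): lifting tells which, it varies. Grip round the cylinder from above, 25 to 30 mm up
- cap_a (a joint): how far the blue cap of bushing_a is pressed in, m: 0 = 8 mm proud, 0.008 = fully home (hard stop: blue flange on the metal rim, no red neck showing). Starts at 0 to 0.003. Slides straight down the bushing's axis against a steady friction of about 5 N, no spring, and stays where it is left
- cap_b (a joint): how far the blue cap of bushing_b is pressed in, m: 0 = 8 mm proud, 0.008 = fully home (hard stop: blue flange on the metal rim, no red neck showing). Starts at 0 to 0.003. Slides straight down the bushing's axis against a steady friction of about 5 N, no spring, and stays where it is left
- cap_a_top (a point): centre of the upper face of the blue cap on bushing_a: a flat disc 42 mm across and 6 mm thick, on a red neck; 60 mm above the bushing's underside when 8 mm proud, 52 mm when fully home
- cap_b_top (a point): centre of the upper face of the blue cap on bushing_b: a flat disc 42 mm across and 6 mm thick, on a red neck; 60 mm above the bushing's underside when 8 mm proud, 52 mm when fully home
- tray: flat wire tray, fixed, 200 mm along its x by 280 mm along its y; its top, on which the bushings stand, is 8 mm above the work surface. Origin: centre of its underside. The bushings stand apart along its y, at about +70 and -70 mm, so fingers closing along the tray's x have free room
- disc: yellow hand-over disc with a black middle, fixed on the work surface, 120 mm across, 11 mm tall. Origin: centre of its underside
- bottle: green bottle, 48 mm across, 140 mm tall, a bystander. Origin: centre of its underside
- tin: red tin with a pale label, 70 mm across, 90 mm tall, a bystander. Origin: centre of its underside
- open_ring: open aluminium ring without a cap, 50 mm outside, 38 mm inside, 30 mm tall, a bystander on the bench. Origin: centre of its underside

How it is judged:
By the outcome, as a careful person would: the job done as asked, in the order asked, and still so for the second after the job is handed in, while the arm keeps its last pose, push and grip.
It also fails if it takes over 72 s, if anything falls off the work surface, if the arm or the gripper's body presses on something with over 40 N, if the wrist force passes 120 N, or if a joint passes its speed limit or range.

### The arm

A 6-joint arm with a two-finger parallel gripper is mounted at the origin on the work surface. World frame = base frame: x ahead of the robot, y to its left, z up, the work surface at z = 0. Lengths are in mm, angles in rad, forces in N, time in s.
With the tool pointing down it reaches from about 350 to 975 mm from the base axis. Payload 7.1 kg.
Tool frame: the origin (TCP) lies between the finger pads; the fingertips stand 17 mm ahead of it and the grasp point (between the pads) lies 2 mm behind it (tip_reach is the y of the fingertips in the tool frame, in mm); y points along the fingers, x is the direction in which the jaws open and shut, and the axes are right-handed (so a half turn about y gives the same grasp; the last joint's range is limited). The gripper opens to 88 mm and grips with 3 to 60 N. Pads are 20 mm wide; open, the fingers measure 115 mm over their backs; the gripper's body (75 mm by 178 mm) begins 61 mm behind the grasp point.
Start: joints at [1.204, 0.423, 1.63, -0, 1.089, -0.019], TCP at [212.987, 587.573, 239.675] pointing down, gripper open.
Joint ranges: [-3, 3], [-0.9, 2.11], [0.09, 2.58], [-1.31, 4.45], [0.11, 2.69], [-2.54, 2.54]. Speed limits (rad/s): [2.39, 2.39, 3.01, 3.14, 3.14, 3.14].

### API

Orientations are given as a rotation vector (axis times angle).
In Python, from workcell import get_obs, get_image, camera_model, close_job, silhouettes, tip_of, tip_reach gives the robot as it stands. The module is installed in compiled form; this text tells all that it offers.
- The arm moves only by the tool arm_command, never from a script. Its argument "targets" is a list of rows, each a list of 4 numbers: the shift along the tool's x, y, z in mm, then the turn about the tool's y in rad. A call has 1 to 20 rows; each row shifts and turns the commanded pose from where the row before left it, along the tool's axes as they then stand; what a row does not reach is not made up. A row lasts 1/12 s, in which the tool goes at most 41.7 mm and 7.16 degrees, less where a joint would pass 70% of its speed; a pose out of reach is approached as far as the arm can. A call is refused whole if a number of a shift passes 41.7 or a number of a turn 0.125, either way. A call with a gripper value outside its range is refused whole. "gripper" is the opening in per cent of the stroke, from 0 (shut) to 100 (fully open), set as the call begins (left out, the last holds). The fingers move at their own pace and stop on an object; the grip force is fixed at half the most. Time passes only in rows, so rows that do not move let the fingers close. It gives the time, the measured TCP pose, the force and the opening at its end, in the units of the state.
- get_obs(): the state, without advancing time (a new reading comes with each control period).
- get_image(name): name is "scene" or "top"; returns the picture (480x640x3 uint8, blue, green, red); there is no depth.
- camera_model(name): a dict with "mtx" (3x3 intrinsics, pixels), "position" and "orientation" of the camera in the world. Camera axes: x right, y up, looking along -z (the intrinsics and any distortion apply to the point x, -y, -z); pixel columns grow to the right and rows downward; lengths in mm; the calibration is good to about 2 mm. A picture is of the moment at which its call begins. camera_model takes no time and is no camera call.
- close_job(): hands the job in, once; it reports no verdict.
Trained networks look in the newest picture that a camera, given by its name, has taken for a name from the list of things; names that differ only in an ending like _2 or _b are one class to them, and where a whole thing is asked for, a point or a joint stands for the part that bears it (a point fixed in the world has none). Each returns a list of dicts, best first, with "conf" (0 to 1); they miss things now and then, are a little off and sometimes report something else, mostly with a low value. They report only what shows in the picture. A call takes as long as a camera call.
- silhouettes(camera, thing): "pixels" (480x640 bool, what is visible of it) and "at" ([column, row] in pixels, amid what is visible of it).
- tip_of(camera, thing): "at" ([column, row] in pixels: a listed point, or the origin of a listed thing).
The state is a dict: "t": time; "qpos": joint angles; "qvel": joint speeds; "joint_torque": joint torques, N m; "ee_pos": TCP position; "orientation": TCP orientation; "ft_force": force on the tool from outside, world axes, zero at the start; "moment": the same for the moment, N m; "width": finger opening in mm.
Only numpy, scipy, OpenCV 4.12 (cv2) and the standard library are available. Lean on these libraries where they do the work, as an engineer would, in place of code of your own. Each camera call takes 0.05 s, during which the arm holds its last target. There are 200 camera calls.

## Working session

There is one attempt and no reset: what is moved stays moved. The work goes in short steps, Python scripts to look and compute and a tool call to move; the robot and the scene stay as the last step left them, time stands still between calls to the robot, and variables do not carry over. Pictures are saved under pics/ and viewed, about 8 in all and at most 12, crops included, and the job is handed in when it is done.

Besides the shell and the picture viewer there is one more tool, called after "Call:" as name([rows], argument=value, ...), one row to a line, values as JSON. arm_command: Moves the arm, as the interface text tells. Its arguments: {"type":"object","properties":{"targets":{"type":"array","items":{"type":"array","items":{"type":"number"}}},"gripper":{"type":"number"}},"required":["targets"]}

```bash
mkdir -p pics
cat > h.py <<'E'
import numpy as np, cv2
from workcell import *
from scipy.spatial.transform import Rotation as R
def cam(n):
    m=camera_model(n); o=np.array(m["orientation"],float)
    Rm=o if o.shape==(3,3) else R.from_rotvec(o).as_matrix() if o.size==3 else None
    return m,np.array(m["mtx"]),np.array(m["position"],float),Rm
def ray(n,px):
    m,K,p,Rm=cam(n)
    d=np.array(m.get("distortion",m.get("dist",np.zeros(5))),float)
    u=cv2.undistortPoints(np.array([[px]],float),K,d)[0,0]
    return p,Rm@np.array([u[0],-u[1],-1])
def at_z(n,px,z):
    p,d=ray(n,px); return p+d*(z-p[2])/d[2]
E
python3 - <<'E'
from h import *
for n in("scene","top"):
    print(camera_model(n)); cv2.imwrite(f"pics/{n}0.png",get_image(n))
    for th,z in(("cap_a_top",66),("bushing_a",8),("tray",0),("disc",0),("bottle",0),("tin",0),("open_ring",0)):
        for r in tip_of(n,th)[:4]: print(n,th,round(r["conf"],2),np.round(r["at"]),at_z(n,r["at"],z).round(1))
o=get_obs();print({k:np.round(v,3) for k,v in o.items()})
print(R.from_rotvec(o["orientation"]).as_matrix().round(3))
E
```

```text
{'mtx': array([[616.46518003,   0.        , 323.77811915],
       [  0.        , 616.46518003, 238.49175517],
       [  0.        ,   0.        ,   1.        ]]), 'position': array([1284.85610226,  100.3044811 ,  876.3053117 ]), 'orientation': array([0.50015049, 0.62166932, 1.66822645])}
scene cap_a_top 0.85 [226. 172.] [ 480.3 -247.6   66. ]
scene bushing_a 0.84 [230. 195.] [ 483.2 -246.8    8. ]
scene bushing_a 0.79 [286. 218.] [ 524.4 -125.     8. ]
scene tray 0.56 [254. 208.] [ 501.9 -194.5    0. ]
scene disc 0.84 [433. 225.] [487.4 152.6  -0. ]
scene bottle 0.86 [488. 365.] [769.7 258.8   0. ]
scene tin 0.85 [206. 308.] [ 743.4 -215.2   -0. ]
scene open_ring 0.98 [328. 334.] [ 7.569e+02 -6.000e-01  0.000e+00]
{'mtx': array([[594.6111037 ,   0.        , 328.45496656],
       [  0.        , 594.6111037 , 247.56647163],
       [  0.        ,   0.        ,   1.        ]]), 'position': array([ 571.73037603,  -35.46355292, 1158.15825732]), 'orientation': array([ 0.05462377, -0.03198365, -1.56187054])}
top cap_a_top 0.77 [452. 333.] [ 478.8 -246.    66. ]
top bushing_a 0.71 [447. 326.]
[... 218 characters left out ...]
]
top tin 0.84 [428. 189.] [ 752.  -211.7    0. ]
top open_ring 0.8 [321. 182.] [764.9  -3.1   0. ]
top open_ring 0.18 [446. 329.] [ 480.6 -246.5    0. ]
{'t': np.float64(0.8), 'qpos': array([ 1.204,  0.423,  1.63 ,  0.   ,  1.089, -0.019]), 'qvel': array([ 0.002, -0.   , -0.001,  0.001,  0.002, -0.001]), 'joint_torque': array([-1.0000e-03, -5.4452e+01, -2.7403e+01,  6.4000e-02,  1.7000e-02,
        0.0000e+00]), 'ee_pos': array([212.985, 587.559, 239.71 ]), 'orientation': array([-1.354, -0.949,  0.949]), 'ft_force': array([ 0.507, -0.674,  0.166]), 'moment': array([-0.031, -0.015,  0.015]), 'width': np.float64(87.833)}
[[ 0.341 -0.    -0.94 ]
 [ 0.94   0.     0.341]
 [ 0.    -1.     0.   ]]
```

View pics/scene0.png

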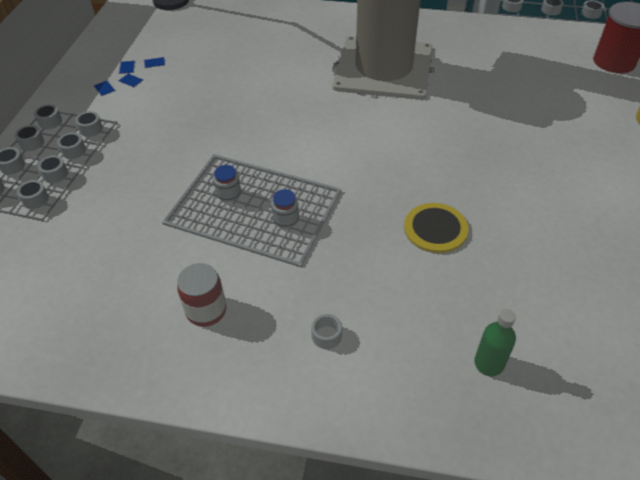

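View pics/top0.png

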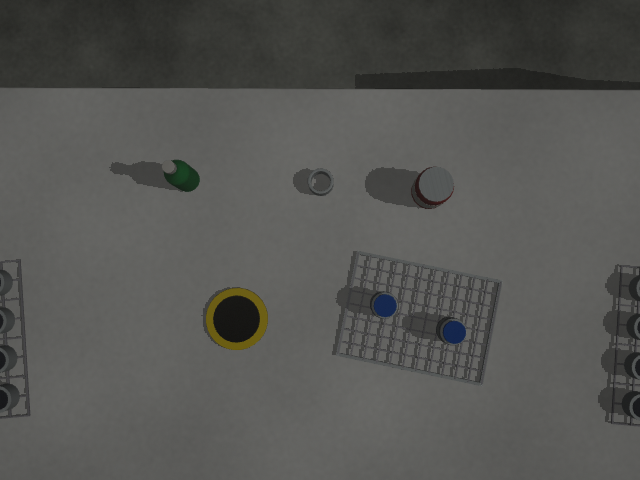

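Run:
```python
from h import *
from workcell import *
for n in("scene","top"):
    get_image(n)
    for r in silhouettes(n,"tray")[:1]+silhouettes(n,"disc")[:1]:
        ys,xs=np.nonzero(r["pixels"]); pts=np.array([at_z(n,(x,y),8)[:2] for x,y in zip(xs[::7],ys[::7])],np.float32)
        print(n,r["conf"],cv2.minAreaRect(pts))
    for r in silhouettes(n,"bushing_a")[:3]: print(r["conf"],r["at"],at_z(n,r["at"],40).round(1))
```

```text
scene 0.85 ((504.3299255371094, -194.6845703125), (288.1919860839844, 209.86770629882812), 78.73493957519531)
scene 0.6 ((497.4645080566406, 157.8773193359375), (117.87157440185547, 120.70860290527344), 54.95486068725586)
0.8 [282.0, 209.0] [ 532.  -127.9   40. ]
0.56 [228.6, 180.1] [ 475.  -247.3   40. ]
0.52 [332.0, 334.9] [782.3  10.3  40. ]
top 0.67 ((501.839111328125, -193.4777069091797), (287.5654296875, 206.77001953125), 78.71439361572266)
0.65 [451.3, 332.4] [ 477.  -249.4   40. ]
0.56 [385.5, 305.3] [ 526.1 -126.7   40. ]
```

The scene view shows the capped bushings at about (226,175) and (285,200), both with red necks showing. The disc is at (437,227). The top view agrees, with caps at (453,332) and (384,305). Next I'll triangulate the caps.

```bash
cat >> h.py <<'E'
def blue(n):
    im=get_image(n); hsv=cv2.cvtColor(im,cv2.COLOR_BGR2HSV)
    m=cv2.inRange(hsv,(105,120,50),(130,255,255)); k,l,s,c=cv2.connectedComponentsWithStats(m)
    return [(c[i].round(1),s[i][4]) for i in range(1,k) if s[i][4]>60]
def tri(a,b):
    (p,d),(q,e)=ray("scene",a),ray("top",b); d=d/np.linalg.norm(d);e=e/np.linalg.norm(e)
    t=np.linalg.lstsq(np.c_[d,-e],q-p,rcond=None)[0]; A,B=p+d*t[0],q+e*t[1]
    return (A+B)/2,np.linalg.norm(A-B)
def toolshift(target):
    o=get_obs(); Rm=R.from_rotvec(o["orientation"]).as_matrix()
    return (Rm.T@(np.array(target)-o["ee_pos"])).round(1)
E
python3 - <<'E'
from h import *
S,T=blue("scene"),blue("top"); print(S,T)
for a,_ in S:
    for b,_ in T:
        p,g=tri(a,b)
        if g<15: print(a,b,p.round(1),g.round(1),at_z("scene",a,66).round(1),at_z("top",b,66).round(1))
E
```

```text
[(array([154.1,  62. ]), np.int32(133)), (array([128.6,  73.5]), np.int32(299)), (array([103.9,  87.7]), np.int32(160)), (array([224.6, 172.6]), np.int32(248)), (array([283.8, 197.6]), np.int32(274))] [(array([384.7, 305.3]), np.int32(399)), (array([454.1, 331.9]), np.int32(403))]
[224.6 172.6] [454.1 331.9] [ 480.1 -250.1   64.3] 0.6 [ 481.8 -249.7   66. ] [ 480.1 -249.5   66. ]
[283.8 197.6] [384.7 305.3] [ 527.3 -123.5   66.3] 0.8 [ 527.1 -124.    66. ] [ 527.2 -123.2   66. ]
```

Call:
arm_command([
  [0,0,0,0.1183],
  [0,0,0,0.1183],
  [0,0,0,0.1183],
  [0,0,0,0.1183],
  [0,0,0,0.1183],
  [0,0,0,0.1183],
  [0,0,0,0.1183],
  [0,0,0,0.1183],
  [0,0,0,0.1183],
  [0,0,0,0.1183],
  [0,0,0,0.1183],
  [0,0,0,0.1183],
  [0,0,0,0],
], gripper=0)

```text
t: 2.38
ee_pos: [213.0, 587.6, 239.7]
orientation: [-1.565, 0.158, -0.158]
ft_force: [0.6, -0.4, -0.1]
width: 4.9
```

Call:
arm_command([
  [11,0,-16,0],
  [22,0,-31.5,0],
  [22,0,-31.5,0],
  [22,0,-31.5,0],
  [22,0,-31.5,0],
  [22,0,-31.5,0],
  [22,0,-31.5,0],
  [22,0,-31.5,0],
  [22,0,-31.5,0],
  [22,0,-31.5,0],
  [22,0,-31.5,0],
  [22,0,-31.5,0],
  [22,0,-31.5,0],
  [22,0,-31.5,0],
  [22,0,-31.5,0],
  [22,0,-31.5,0],
  [22,0,-31.5,0],
  [22,0,-31.5,0],
  [22,10,-31.5,0],
  [22,20,-31.5,0],
])

```text
t: 4.05
ee_pos: [515.3, -100.1, 212.2]
orientation: [-1.566, 0.147, -0.156]
ft_force: [0.5, -0.1, -0.0]
width: 0.7
```

```bash
python3 -c "
from h import *
print(toolshift((527,-123.5,95)),R.from_rotvec(get_obs()['orientation']).as_matrix().round(3).tolist())"
```

```text
[ 15.4 117.3 -20.8] [[0.981, 0.005, 0.192], [-0.192, -0.001, 0.981], [0.005, -1.0, -0.0]]
```

Call:
arm_command([
  [9,20,-10.5,0],
  [9,25,-10.5,0],
  [0,30,0,0],
  [0,25,0,0],
  [0,14,0,0],
  [0,0,0,0],
  [0,0,0,0],
])

```text
t: 4.63
ee_pos: [526.3, -121.6, 96.0]
orientation: [-1.565, 0.154, -0.151]
ft_force: [-0.2, -0.9, 0.9]
width: 0.5
```

```bash
python3 -c "
from h import *
print(toolshift((527,-123.5,78)),get_obs()['ft_force'])
a=get_image('scene')[130:280,180:400];b=get_image('top')[230:380,320:540]
cv2.imwrite('pics/c1.png',cv2.resize(np.hstack([a,b]),None,fx=1.8,fy=1.8))"
```

```text
[ 1.  18.  -1.7] [-0.22792509 -0.86555055  0.90837964]
```

View pics/c1.png

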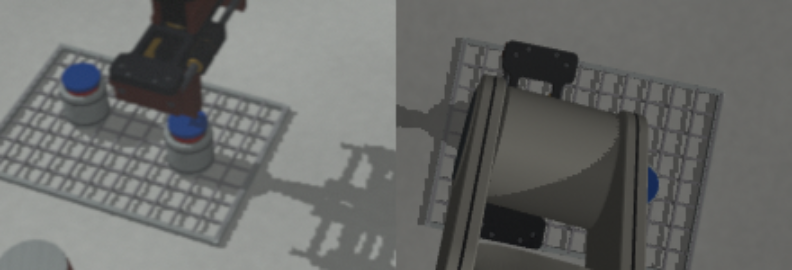

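The crop shows the closed fingertips centred just above the nearer cap, at about crop (187,118). Pressing now.

Call:
arm_command([
  [1,5,-1,0],
  [0,5,0,0],
  [0,2,0,0],
  [0,1.5,0,0],
  [0,1,0,0],
  [0,1,0,0],
  [0,1,0,0],
  [0,1,0,0],
  [0,0.5,0,0],
  [0,0.5,0,0],
  [0,0,0,0],
  [0,0,0,0],
])

```text
t: 5.73
ee_pos: [527.8, -122.9, 78.3]
orientation: [-1.565, 0.154, -0.155]
ft_force: [-0.1, -0.0, 4.6]
width: 0.1
```

Call:
arm_command([
  [0,0.5,0,0],
  [0,0.5,0,0],
  [0,0.5,0,0],
  [0,0.5,0,0],
  [0,0,0,0],
])

```text
t: 6.15
ee_pos: [527.9, -122.9, 77.2]
orientation: [-1.565, 0.154, -0.155]
ft_force: [-2.8, 0.9, 16.6]
width: 0.6
```

Call:
arm_command([
  [0,0.5,0,0],
  [0,0.5,0,0],
  [0,0,0,0],
  [0,0,0,0],
])

```text
t: 6.48
ee_pos: [527.9, -122.9, 77.0]
orientation: [-1.565, 0.153, -0.155]
ft_force: [-7.1, 1.2, 26.6]
width: 0.2
```

Hard stop at 77.0 mm, as expected. Now the other cap.

Call:
arm_command([
  [0,-10,0,0],
  [0,-15,0,0],
  [-3.5,-3,-22.5,0],
  [-3.5,0,-22.5,0],
  [-3.5,0,-22.5,0],
  [-3.5,0,-22.5,0],
  [-3.5,0,-22.5,0],
  [-3.2,0,-21.2,0],
  [0,0,0,0],
  [0,5,0,0],
  [0,5,0,0],
  [0,0,0,0],
  [0,0,0,0],
])

```text
t: 7.57
ee_pos: [480.9, -248.8, 92.2]
orientation: [-1.565, 0.155, -0.152]
ft_force: [-0.6, 1.2, 1.0]
width: 0.5
```

```bash
python3 -c "
from h import *
print(toolshift((481,-250,78)),get_obs()['ft_force'])
print(blue('scene'))"
```

```text
[ 0.4 14.2 -1.2] [-0.59848463  1.20037393  0.96793391]
[(array([154.1,  62. ]), np.int32(133)), (array([128.6,  73.5]), np.int32(299)), (array([103.9,  87.7]), np.int32(161)), (array([224.5, 174.2]), np.int32(186)), (array([283.6, 201.2]), np.int32(168))]
```

Call:
arm_command([
  [0,5,-0.8,0],
  [0,4,0,0],
  [0,1,0,0],
  [0,1,0,0],
  [0,1,0,0],
  [0,1,0,0],
  [0,1,0,0],
  [0,0.5,0,0],
  [0,0.5,0,0],
  [0,0.5,0,0],
  [0,0.5,0,0],
  [0,0,0,0],
  [0,0,0,0],
])

```text
t: 8.7
ee_pos: [480.9, -250.4, 77.3]
orientation: [-1.565, 0.154, -0.155]
ft_force: [-0.2, 2.9, 7.0]
width: 0.7
```

Call:
arm_command([
  [0,0.5,0,0],
  [0,0.5,0,0],
  [0,0.5,0,0],
  [0,0.5,0,0],
  [0,0,0,0],
  [0,0,0,0],
])

```text
t: 9.2
ee_pos: [481.1, -250.5, 77.1]
orientation: [-1.565, 0.154, -0.155]
ft_force: [-5.2, 6.3, 26.8]
width: 0.5
```

Call:
arm_command([
  [0,-15,0,0],
  [0,-25,0,0],
  [0,-30,0,0],
  [0,-25,0,0],
  [0,0,0,0],
  [0,0,0,0],
  [0,0,0,0],
  [0,0,0,0],
  [0,0,0,0],
], gripper=100)

```text
t: 9.95
ee_pos: [480.1, -250.3, 168.5]
orientation: [-1.564, 0.156, -0.152]
ft_force: [-0.6, -1.3, -1.0]
width: 56.5
```

```bash
python3 -c "
from h import *
S=blue('scene');print(S)
for c,_ in S[-2:]: print(at_z('scene',c,60))
o=get_obs();print(o['ee_pos'],o['ft_force'],o['width'],toolshift((481,-250,34)))
a=get_image('scene')[130:260,180:340]
cv2.imwrite('pics/c2.png',cv2.resize(a,None,fx=4,fy=4,interpolation=cv2.INTER_CUBIC))"
```

```text
[(array([154.,  62.]), np.int32(134)), (array([128.6,  73.5]), np.int32(299)), (array([103.9,  87.7]), np.int32(160)), (array([224.9, 174.6]), np.int32(251)), (array([283.7, 199.8]), np.int32(220))]
[ 481.07366936 -250.18967586   60.        ]
[ 526.99132272 -124.58485907   60.        ]
[ 480.1994193  -250.35962149  168.66934604] [ 0.34428086  0.21302862 -0.1437722 ] 60.81870849302095 [  1.  134.7   0.4]
```

View pics/c2.png

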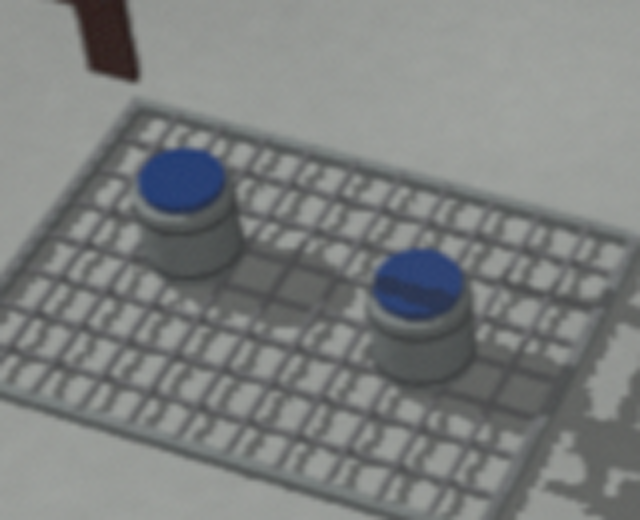

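Both caps are home: no red shows at crop (185,180) or (420,285). Grasping the far bushing.

Call:
arm_command([
  [0.5,0,0,0],
  [0,5,0,0],
  [0,20,0,0],
  [0,20,0,0],
  [0,20,0,0],
  [0,20,0,0],
  [0,20,0,0],
  [0,15,0,0],
  [0,10,0,0],
  [0,4,0,0],
  [0,0,0,0],
  [0,0,0,0],
])

```text
t: 11.05
ee_pos: [481.6, -251.0, 36.2]
orientation: [-1.565, 0.154, -0.155]
ft_force: [0.7, -0.8, -0.2]
width: 87.6
```

Call:
arm_command([
  [0,0,0,0],
  [0,0,0,0],
  [0,0,0,0],
  [0,0,0,0],
  [0,0,0,0],
  [0,0,0,0],
  [0,0,0,0],
  [0,0,0,0],
  [0,0,0,0],
  [0,0,0,0],
  [0,0,0,0],
  [0,0,0,0],
], gripper=40)

```text
t: 12.05
ee_pos: [481.3, -250.8, 36.1]
orientation: [-1.565, 0.154, -0.154]
ft_force: [-0.7, 0.5, 4.6]
width: 49.0
```

Call:
arm_command([
  [0,-3,0,0],
  [0,-8,0,0],
  [0,-15,0,0],
  [0,-15,0,0],
  [0,-10,0,0],
  [0,-4,0,0],
  [0,0,0,0],
  [0,0,0,0],
  [0,0,0,0],
  [0,0,0,0],
  [0,0,0,0],
])

```text
t: 12.97
ee_pos: [481.0, -250.6, 90.3]
orientation: [-1.565, 0.155, -0.153]
ft_force: [-0.5, 0.3, -6.8]
width: 48.9
```

```bash
cat > f.py <<'E'
from h import *
F=[];J=[]
for _ in range(8): get_image("scene"); o=get_obs(); F.append(o["ft_force"]); J.append(o["joint_torque"])
print(np.mean(F,0).round(2),np.std(F,0).round(2),np.mean(J,0).round(2),o["ee_pos"].round(1),o["width"],o["t"])
print(blue("scene"))
E
python3 f.py
```

```text
[-0.12 -0.11 -6.34] [0.4  0.37 0.36] [ 0.000e+00 -5.454e+01 -1.973e+01  5.000e-02  4.000e-02 -0.000e+00] [ 481.3 -250.8   90.9] 48.86868234182079 13.3667
[(array([154.,  62.]), np.int32(134)), (array([128.6,  73.5]), np.int32(299)), (array([103.9,  87.7]), np.int32(161)), (array([225.4, 154.1]), np.int32(133)), (array([283.6, 200.3]), np.int32(112))]
```

About 6.3 N, so 0.65 kg: this one looks like the steel one. I'll set it back and lift the other.

Call:
arm_command([
  [0,8,0,0],
  [0,15,0,0],
  [0,15,0,0],
  [0,9,0,0],
  [0,4,0,0],
  [0,1.5,0,0],
  [0,1,0,0],
  [0,1,0,0],
  [0,0.5,0,0],
  [0,0,0,0],
  [0,0,0,0],
])

```text
t: 14.33
ee_pos: [481.6, -250.9, 36.4]
orientation: [-1.566, 0.154, -0.155]
ft_force: [0.4, 0.4, -6.1]
width: 49.1
```

Call:
arm_command([
  [0,0.5,0,0],
  [0,0.3,0,0],
  [0,0,0,0],
  [0,0,0,0],
])

```text
t: 14.67
ee_pos: [481.6, -251.0, 36.1]
orientation: [-1.566, 0.154, -0.155]
ft_force: [-1.3, 1.2, 5.5]
width: 49.0
```

Call:
arm_command([
  [0,0,0,0],
  [0,0,0,0],
  [0,0,0,0],
  [0,0,0,0],
  [0,0,0,0],
  [0,0,0,0],
  [0,-10,0,0],
  [0,-20,0,0],
  [0,-25,0,0],
  [0,-15,0,0],
  [2.5,0,17,0],
  [3.5,0,23,0],
  [3.5,0,23,0],
  [3.5,0,23,0],
  [3.5,0,23,0],
  [3.5,0,23.3,0],
  [0,0,0,0],
  [0,0,0,0],
  [0,0,0,0],
], gripper=100)

```text
t: 16.25
ee_pos: [526.7, -125.2, 105.5]
orientation: [-1.566, 0.154, -0.154]
ft_force: [-0.7, 0.4, 0.2]
width: 87.7
```

```bash
python3 -c "
from h import *
print(toolshift((527.2,-124,34)),get_obs()['width'],get_obs()['ee_pos']);print(blue('scene')[-2:])"
```

```text
[ 0.2 71.5  1.3] 87.73076273433871 [ 526.72555022 -125.23219075  105.52728668]
[(array([224.8, 174.8]), np.int32(253)), (array([285.1, 200.3]), np.int32(247))]
```

Call:
arm_command([
  [0.3,5,1,0],
  [0,15,0,0],
  [0,20,0,0],
  [0,18,0,0],
  [0,9,0,0],
  [0,4.5,0,0],
  [0,0,0,0],
  [0,0,0,0],
])

```text
t: 16.97
ee_pos: [527.4, -124.4, 33.9]
orientation: [-1.565, 0.155, -0.155]
ft_force: [-0.4, -0.1, -0.0]
width: 87.9
```

Call:
arm_command([
  [0,0,0,0],
  [0,0,0,0],
  [0,0,0,0],
  [0,0,0,0],
  [0,0,0,0],
  [0,0,0,0],
  [0,0,0,0],
  [0,0,0,0],
  [0,0,0,0],
  [0,0,0,0],
  [0,0,0,0],
  [0,0,0,0],
], gripper=40)

```text
t: 17.97
ee_pos: [527.6, -124.0, 33.8]
orientation: [-1.565, 0.154, -0.155]
ft_force: [0.7, -0.2, 4.0]
width: 49.3
```

Call:
arm_command([
  [0,-3,0,0],
  [0,-8,0,0],
  [0,-15,0,0],
  [0,-15,0,0],
  [0,-10,0,0],
  [0,-4,0,0],
  [0,0,0,0],
  [0,0,0,0],
  [0,0,0,0],
  [0,0,0,0],
  [0,0,0,0],
])

```text
t: 18.88
ee_pos: [526.9, -123.9, 88.0]
orientation: [-1.565, 0.155, -0.153]
ft_force: [-0.4, -0.2, -3.1]
width: 49.3
```

```bash
python3 f.py
```

```text
[-0.39 -0.03 -2.67] [0.49 0.54 0.28] [-0.000e+00 -5.261e+01 -1.864e+01  5.000e-02  2.000e-02 -0.000e+00] [ 527.3 -124.    88.6] 49.22724601028124 19.2833
[(array([154.1,  62. ]), np.int32(133)), (array([128.6,  73.5]), np.int32(299)), (array([103.9,  87.7]), np.int32(161)), (array([224.8, 174.8]), np.int32(253)), (array([288.7, 181.5]), np.int32(62))]
```

2.7 N (0.27 kg): the lighter. Setting it back where it stood.

Call:
arm_command([
  [0,8,0,0],
  [0,15,0,0],
  [0,15,0,0],
  [0,9,0,0],
  [0,4,0,0],
  [0,1.5,0,0],
  [0,1,0,0],
  [0,1,0,0],
  [0,0.5,0,0],
  [0,0.3,0,0],
  [0,0,0,0],
  [0,0,0,0],
])

```text
t: 20.33
ee_pos: [527.7, -124.1, 33.9]
orientation: [-1.565, 0.154, -0.155]
ft_force: [-0.6, 0.3, 0.9]
width: 48.8
```

Seated (force changed sign from −2.7 N). Release, and go back over the heavy one.

Call:
arm_command([
  [0,0,0,0],
  [0,0,0,0],
  [0,0,0,0],
  [0,0,0,0],
  [0,0,0,0],
  [0,0,0,0],
  [0,-10,0,0],
  [0,-20,0,0],
  [0,-25,0,0],
  [0,-15,0,0],
  [-2.5,0,-17,0],
  [-3.5,0,-23,0],
  [-3.5,0,-23,0],
  [-3.5,0,-23,0],
  [-3.5,0,-23,0],
  [-3.5,0,-23.3,0],
  [0,0,0,0],
  [0,0,0,0],
  [0,0,0,0],
], gripper=100)

```text
t: 21.92
ee_pos: [481.9, -249.6, 103.7]
orientation: [-1.565, 0.155, -0.155]
ft_force: [-1.0, -0.6, -0.1]
width: 88.0
```

```bash
python3 -c "
from h import *
print(toolshift((481.2,-250.7,34)),get_obs()['width'],get_obs()['ee_pos']);B=blue('scene')[-2:];print(B)
a=get_image('scene')[130:260,180:340]
cv2.imwrite('pics/c3.png',cv2.resize(a,None,fx=4,fy=4,interpolation=cv2.INTER_CUBIC))"
```

```text
[-0.5 69.7 -1.2] 88.00212241679327 [ 481.90463137 -249.57663123  103.71840022]
[(array([224.9, 174.7]), np.int32(248)), (array([282.8, 200.2]), np.int32(183))]
```

View pics/c3.png

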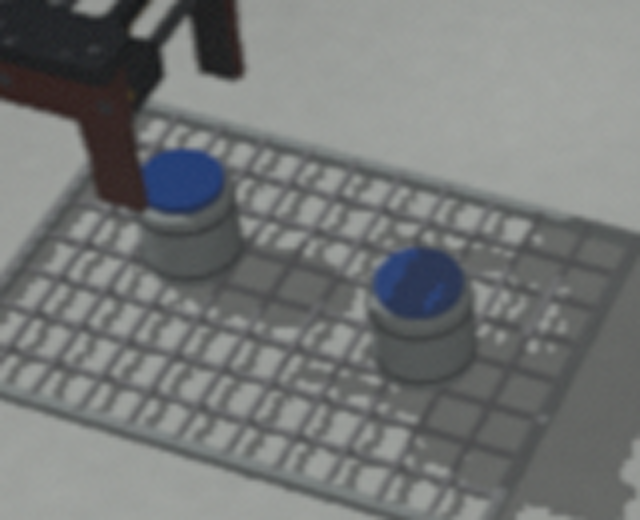

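The lighter bushing stands upright at crop (420,315), and the heavy one sits between the open fingers at (185,210). Gripping it.

Call:
arm_command([
  [-0.4,5,-1,0],
  [0,15,0,0],
  [0,20,0,0],
  [0,17,0,0],
  [0,8,0,0],
  [0,4.5,0,0],
  [0,0,0,0],
  [0,0,0,0],
])

```text
t: 22.68
ee_pos: [481.6, -250.7, 34.1]
orientation: [-1.565, 0.154, -0.154]
ft_force: [-0.1, -0.1, 0.8]
width: 87.9
```

Call:
arm_command([
  [0,0,0,0],
  [0,0,0,0],
  [0,0,0,0],
  [0,0,0,0],
  [0,0,0,0],
  [0,0,0,0],
  [0,0,0,0],
  [0,0,0,0],
  [0,0,0,0],
  [0,0,0,0],
  [0,0,0,0],
  [0,0,0,0],
], gripper=40)

```text
t: 23.68
ee_pos: [481.4, -250.9, 34.0]
orientation: [-1.565, 0.154, -0.155]
ft_force: [-0.5, -0.2, 3.4]
width: 49.0
```

Call:
arm_command([
  [0,-3,0,0],
  [0,-8,0,0],
  [0,-15,0,0],
  [0,-20,0,0],
  [0,-20,0,0],
  [0,-20,0,0],
  [0,-20,0,0],
  [0,-15,0,0],
  [0,-8,0,0],
  [0,-3,0,0],
  [0,0,0,0],
  [0,0,0,0],
  [0,0,0,0],
])

```text
t: 24.77
ee_pos: [480.5, -250.4, 164.7]
orientation: [-1.564, 0.156, -0.153]
ft_force: [0.2, 0.2, -5.5]
width: 48.8
```

Run:
```python
from h import *
for n in("scene","top"):
    m=cv2.inRange(cv2.cvtColor(get_image(n),cv2.COLOR_BGR2HSV),(20,120,60),(35,255,255))
    k,l,s,c=cv2.connectedComponentsWithStats(m); i=1+np.argmax(s[1:,4]); ys,xs=np.nonzero(l==i)
    P=np.array([at_z(n,(x,y),11)[:2] for x,y in zip(xs,ys)],np.float32)
    print(n,c[i],cv2.minEnclosingCircle(P))
o=get_obs();print(o["ee_pos"],o["ft_force"],toolshift((497,157,145)))
```

```text
scene [435.33643989 229.55358807] ((500.6262512207031, 156.9681396484375), 61.27627182006836)
top [236.70579151 318.84478764] ((496.8649597167969, 157.4630889892578), 59.79452133178711)
[ 480.65432793 -250.45751239  164.78577886] [-0.17457541 -0.1385353  -6.86534487] [-63.5  20.1 402.8]
```

Call:
arm_command([
  [-1.5,0,8,0],
  [-3,0,18,0],
  [-4,0,28,0],
  [-5,0,32,0],
  [-5,0,32,0],
  [-5,0,32,0],
  [-5,0,32,0],
  [-5,0,32,0],
  [-5,0,32,0],
  [-5,0,32,0],
  [-5,0,32,0],
  [-5,0,32,0],
  [-4,5,28,0],
  [-3,8,18,0],
  [-2,8,10,0],
  [0,8,5,0],
  [0,6,0,0],
  [0,3,0,0],
  [0,0,0,0],
  [0,0,0,0],
])

```text
t: 26.53
ee_pos: [498.6, 155.6, 127.6]
orientation: [-1.566, 0.156, -0.155]
ft_force: [0.6, -0.8, -7.4]
width: 48.8
```

Call:
arm_command([
  [0,0,0,0],
  [0,0,0,0],
  [0,0,0,0],
  [0,0,0,0],
])

```text
t: 26.87
ee_pos: [498.9, 156.5, 128.1]
orientation: [-1.565, 0.154, -0.155]
ft_force: [0.2, 0.9, -5.5]
width: 48.7
```

Run:
```python
from h import *
o=get_obs();print(o["ee_pos"],o["ft_force"],o["width"],toolshift((498,157,127)),o["t"])
print(R.from_rotvec(o['orientation']).as_matrix().round(3).tolist())
a=get_image("scene")[100:400,160:560]; cv2.imwrite("pics/c4.png",cv2.resize(a,None,fx=2,fy=2))
print(blue("scene"))
```

```text
[498.89243885 156.47718125 128.14580865] [ 0.17009167  0.86715561 -5.47535918] 48.671120117213036 [-1.   1.1  0.3] 26.8667
[[0.981, 0.001, 0.196], [-0.196, 0.0, 0.981], [0.001, -1.0, 0.0]]
[(array([154.,  62.]), np.int32(134)), (array([128.6,  73.5]), np.int32(299)), (array([103.9,  87.7]), np.int32(160)), (array([284.1, 200.1]), np.int32(267))]
```

View pics/c4.png

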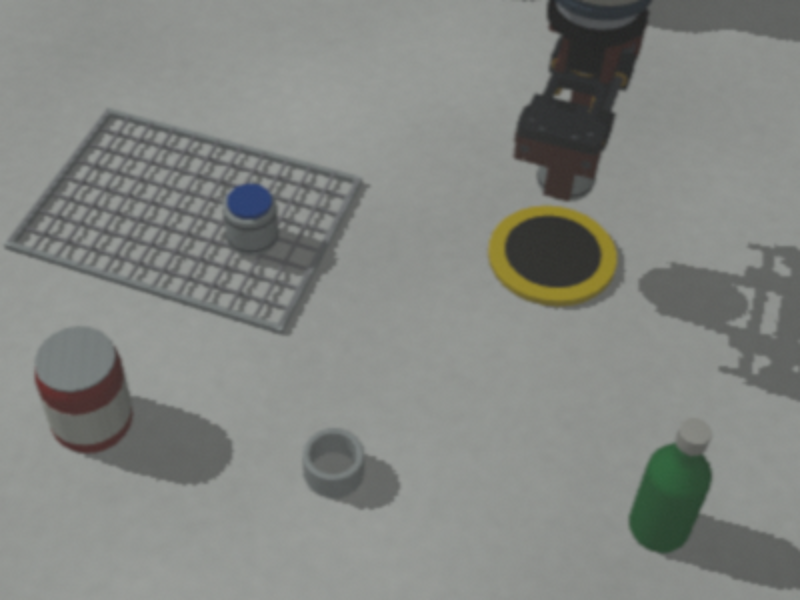

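The crop shows the heavy bushing held upright above the disc: bushing at (567,180), disc at (553,255). The light one is on the tray at (250,215), and the bystanders haven't moved. Letting the arm settle briefly, then handing in.

Call:
arm_command([
  [0,0,0,0],
  [0,0,0,0],
  [0,0,0,0],
  [0,0,0,0],
  [0,0,0,0],
  [0,0,0,0],
])

```text
t: 27.47
ee_pos: [498.7, 156.7, 127.8]
orientation: [-1.565, 0.154, -0.154]
ft_force: [-0.1, -0.5, -6.1]
width: 49.0
```

```bash
python3 -c "
from workcell import *
o=get_obs();print(o['ee_pos'],o['ft_force'],o['width'],o['qvel'].round(4) if hasattr(o['qvel'],'round') else o['qvel']);print(close_job())"
```

```text
[498.66508723 156.6880442  127.82715563] [-0.1065526  -0.49387404 -6.07007102] 48.96611426954274 [-0.0003 -0.0004 -0.0024 -0.0021  0.0002 -0.0014]
the job is handed in; nothing more can be done
None
```

The job is handed in, with the heavier bushing held still and upright above the middle of the yellow disc. It finished at about 27.5 s of the 72 s allowed.

- **Caps:** I pressed both to the hard stop at about 27 N. The tool stopped at 77.0 and 77.1 mm, against 77 mm expected, and no red neck showed in the picture afterwards.
- **Weighing:** I lifted each bushing clear of the tray in turn. The far one pulled 6.3 N (about 0.65 kg) and the near one 2.7 N (about 0.27 kg), so the far one is the heavier.
- **Lighter bushing:** It is back upright on the tray where it started.
- **Heavier bushing:** Its underside is about 90 mm above the disc, and the gripper is within about 2 mm of the disc centre. The last reading was 6.1 N with the fingers at 49 mm and the arm at rest.
- **Bystanders:** The last picture shows the bottle, tin and open ring where they were.

No check failed. The one disagreement is that the two cameras place the disc centre about 4 mm apart in x; I aimed between them.

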